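Free the cam and close the clamp slide on a printed test block

ROBOT

A 7-joint arm with a two-finger parallel gripper is mounted at the origin on the work surface. World frame = base frame: x ahead of the robot, y to its left, z up, the work surface at z = 0. Lengths are in mm, angles in rad, forces in N, time in s.
With the tool pointing down it reaches from about 425 to 1025 mm from the base axis. Payload 9.4 kg.
Tool frame: the origin (TCP) lies at the very end of the fingers, on their centre line; the grasp point (between the pads) lies 19 mm behind it; y points along the fingers, z is the direction in which the jaws open and shut, and the axes are right-handed (so a half turn about y gives the same grasp; the last joint's range is limited). The gripper opens to 93 mm and grips with 3 to 60 N. Pads are 15 mm wide; open, the fingers measure 128 mm over their backs; the gripper's body (75 mm by 188 mm) begins 65 mm behind the grasp point.
Start: joints at [1.162, 0.599, -0.003, 1.599, 0.002, 0.943, -0.08], TCP at [236.155, -685.46, 218.618] pointing down, gripper open.
Joint ranges: [-2.57, 2.57], [-0.35, 1.97], [-1.29, 1.29], [0.11, 2.56], [-1.05, 4.19], [0.11, 1.86], [-2.63, 2.63]. Speed limits (rad/s): [2.22, 2.22, 3.01, 3.01, 3.14, 3.14, 3.14].

INTERFACE

Orientations are given as a unit quaternion [x, y, z, w].
In Python, from plant import r, grab_frame, get_calibration gives the robot as it stands.
- The arm moves only by the shell command python3 -m creep 'ROWS' [FORCE]. ROWS is JSON, a list that holds one entry, the list of rows, each a list of 7 numbers: the turn, a rotation vector about the world's x, y, z in rad, then the shift along the world's x, y, z in m, then the finger opening in m, from 0 to 0.093. In form: [[[ax, ay, az, x, y, z, fingers], ...]]. A call has 1 to 5 rows; each row shifts and turns the commanded pose from where the row before left it; what a row does not reach is not made up. A row lasts 1/8 s, in which the tool goes at most 62.5 mm and 10.7 degrees, less where a joint would pass 70% of its speed; a pose out of reach is approached as far as the arm can. A call is refused whole if a number of a shift passes 0.0625 or a number of a turn 0.188, either way. A call with a gripper value outside its range is refused whole. The fingers move at their own pace and stop on an object; FORCE is the grip in N (left out, the last holds). Time passes only in rows, so rows that do not move let the fingers close. It gives the time, the measured TCP pose, the force and the opening at its end, in the units of the state.
- r.read_state(): the state, without advancing time (a new reading comes with each control period).
- grab_frame(name): name is "scene" or "top" or "wrist"; returns (picture, depth): 384x512x3 uint8, red, green, blue; 384x512 float32, mm along the optical axis (not along the pixel's ray), 0 where there is no reading.
- get_calibration(name): a dict with "mtx" (3x3 intrinsics, pixels), "eye" and "orientation" of the camera in the world; the wrist camera has in their place "tool_from_camera" (4x4, takes a point from camera to tool coordinates, whose origin is the TCP and whose axes are the tool frame's). Camera axes: x right, y up, looking along -z (the intrinsics and any distortion apply to the point x, -y, -z); pixel columns grow to the right and rows downward; lengths in mm; the calibration is good to about 2 mm. A picture is of the moment at which its call begins: read the wrist's pose just before it. get_calibration takes no time and is no camera call.
- r.job_done(): hands the job in, once; it reports no verdict.
The state is a dict: "time": time; "joints": joint angles; "qvel": joint speeds; "joint_efforts": joint torques, N m; "position": TCP position; "tool_rot": TCP orientation; "ft_force": force on the tool from outside, world axes, zero at the start; "ft_torque": the same for the moment, N m; "opening": finger opening in mm.
Only numpy, scipy, OpenCV 4.12 (cv2) and the standard library are available. Lean on these libraries where they do the work, as an engineer would, in place of code of your own. Each camera call takes 0.05 s, during which the arm holds its last target. There are 200 camera calls.

TASK

Clamp the printed lattice block in the inspection fixture. First, before moving the slide, push the cam's lever round until the cam's low point faces the slide (the lever then points straight ahead, the way the slide travels); then push the slide forward by its upright plate until it is fully home and the block sits against the end stop. Pushes of the fingertips are enough, nothing needs gripping; do not touch or lift the block itself, do not force the slide against the turned cam, and leave the other parts on the table alone.

Things in the scene. Friction and masses are not known exactly. Their poses are not given: they have to be found in the camera images.
- fixture: Aluminium base plate bolted to the table, 12 mm thick, carrying all the mechanism. Origin on the table surface (z = 0); its x axis is the direction in which the slide travels forward, y to the left of that, z up. The plate spans x -100 to 135, y -118 to 118 mm. Front right: a steel end stop (x 85 to 115, y -80 to -30 mm, top 50 mm above the table).
- slide (a joint): Travel of the steel follower slide along the fixture's +x, in m: 0 fully back (it starts within 3 mm of that), 0.040 fully home. About 3 N moves it; no spring, it stays where left. On its right a jaw, which pushes the block; on its left a foot, which faces the cam; at its back an upright push plate.
- push_face (a point): Point on the back face of the slide's upright push plate, on its middle line, 53 mm above the table, at fixture x = -75 mm + travel, y = 0; moves with the slide. The plate is 70 mm wide (along fixture y), 10 mm thick, from 15 to 73 mm above the table. Pushed from behind toward the fixture's +x; behind it is only the bare base plate.
- cam (a joint): Angle of the eccentric cam in rad: 0 when its low point (the edge nearest the pivot) faces the slide and the lever points along the fixture's +x; positive anticlockwise from above, lever direction in the fixture = (cos, sin) of it. Starts between 1.1 and 2.3; limits -0.9 and 2.6, so it can go too far. Stiff friction (about 5 N at the pin), no spring, stays where left.
- cam_pivot (a point): Point on the cam's vertical pivot axis, at table level: fixture x = 30, y = 55 mm. The cam is a dark steel disc of 30 mm radius whose centre lies 18 mm from the pivot, under the lever, so its edge is 12 mm from the pivot at the low point and 48 mm at the high point; 14 to 32 mm above the table.
- lever_pin (a point): Point on the axis of the upright black pin at the end of the cam's flat steel lever, 64 mm above the table, 75 mm from the pivot. The pin is a cylinder of 18 mm diameter, from 41 mm (lever top) to 83 mm above the table; the lever is 14 mm wide, from 33 to 41 mm above the table.
- block_center (a point): Centre of the loose grey printed lattice block, 40 (fixture x) x 36 x 45 mm high, 0.1 kg, on the base plate between two low guide walls (top 26 mm above the table). It starts short of the end stop; against the stop its centre is at fixture x = 65, y = -55 mm. Only the slide's jaw should move it.
- vial: Bystander: loose small closed jar, 32 mm diameter, 65 mm high, to the left of the fixture; origin at the centre of its underside.
- impeller: Bystander: loose dark conical printed impeller hub, 64 mm diameter, 32 mm high, to the right of the fixture; origin at the centre of its underside.
- bracket: Bystander: loose white printed L bracket, 50 x 30 x 40 mm, beyond the fixture's front edge; origin at the underside.
- block: The same lattice block as a body; origin at the centre of its underside, 22.5 mm below block_center.
- foot_face (a point): Centre of the front face of the slide's follower foot: fixture x = -23.5 mm + travel, y = 55 mm; 50 mm wide, top 32 mm above the table. The foot runs against the cam disc: with the cam within 0.4 rad of its low point it just clears it when the slide is home, otherwise the cam stops the slide early.
- jaw_face (a point): Centre of the front face of the slide's jaw: fixture x = 4.5 mm + travel, y = -55 mm; 30 mm wide, top 57 mm above the table.

How it is judged:
By the outcome, as a careful person would: the job done as asked, in the order asked, and still so for the second after the job is handed in, with the robot touching nothing.
It also fails if it takes over 64 s, if anything falls off the work surface, if the arm or the gripper's body presses on something with over 40 N, if the wrist force passes 120 N, or if a joint passes its speed limit or range.

## Working session

There is one attempt and no reset: what is moved stays moved. The work goes in short steps, Python scripts to look and compute and a shell command to move; the robot and the scene stay as the last step left them, time stands still between calls to the robot, and variables do not carry over. Pictures are saved under pics/ and viewed, about 8 in all and at most 12, crops included, and the job is handed in when it is done.

```bash
mkdir -p pics; ls; python3 - <<'E'
from plant import r, grab_frame, get_calibration
import cv2,numpy as np
s=r.read_state(); print(s)
for n in("top","scene"):
    p,d=grab_frame(n); c=get_calibration(n); print(n,c)
    np.savez(f"pics/{n}0.npz",p=p,d=d)
    cv2.imwrite(f"pics/{n}0.png",cv2.cvtColor(p,cv2.COLOR_RGB2BGR))
print(get_calibration("wrist"))
E
```

```text
pics
{'time': 0.0, 'joints': array([ 1.16228306,  0.60011993, -0.00256946,  1.60012373,  0.00180567,
        0.94290436, -0.07980185]), 'qvel': array([ 1.47577292e-04,  1.17358153e-03, -4.76261059e-05, -1.82974704e-04,
        5.67965172e-04,  6.60810800e-04,  1.89766676e-04]), 'joint_efforts': array([ 1.60321060e-04, -7.65069437e+01,  1.49781983e+00, -2.52342832e+01,
       -5.23066416e-02,  1.69454928e-02,  1.19064402e-04]), 'position': array([ 236.01182248, -684.9915312 ,  217.76554194]), 'tool_rot': array([-0.11694121,  0.6979244 , -0.69686069,  0.11666818]), 'ft_force': array([0.05257009, 0.75281534, 0.02897815]), 'ft_torque': array([0.06981166, 0.04734529, 0.0611641 ]), 'opening': 92.62704140189035}
top {'mtx': array([[381.69485907,   0.        , 256.37919442],
       [  0.        , 381.69485907, 190.80722227],
       [  0.        ,   0.        ,   1.        ]]), 'eye': array([ 508.59881774,   26.62875444, 1035.31687312]), 'orientation': array([ 0.04562855, -0.04830503, -0.70292702,  0.7081513 ])}
scene {'mtx': array([[375.94021333,   0.        , 258.54573755],
       [  0.        , 375.94021333, 189.03062873],
       [  0.        ,   0.        ,   1.        ]]), 'eye': array([1044.50991537,  582.8334938 ,  710.07731064]), 'orientation': array([0.12740281, 0.38661368, 0.87568062, 0.25977269])}
{'mtx': array([[310.80257007,   0.        , 255.52041769],
       [  0.        , 310.80257007, 184.61789382],
       [  0.        ,   0.        ,   1.        ]]), 'tool_from_camera': array([[ 1.05071033e-03, -9.69416702e-01, -2.45418323e-01,
        -6.73595794e+01],
       [-5.75981741e-04,  2.45417831e-01, -9.69417225e-01,
        -1.66016866e+02],
       [ 9.99999282e-01,  1.15993316e-03, -3.00503271e-04,
         6.29162367e-01],
       [ 0.00000000e+00,  0.00000000e+00,  0.00000000e+00,
         1.00000000e+00]])}
```

View pics/top0.png

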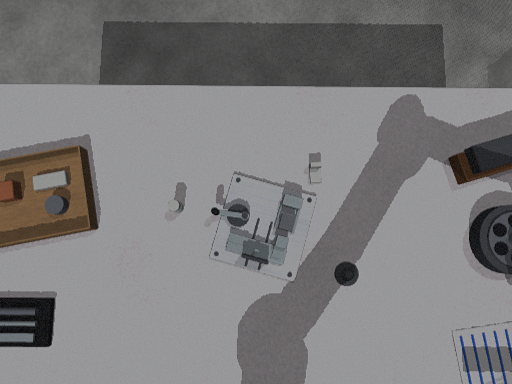

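View pics/scene0.png

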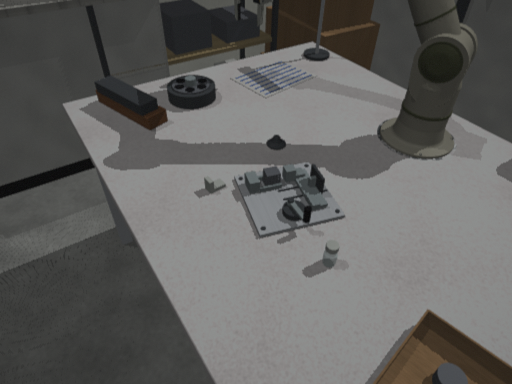

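The top view shows the plate with corners near (233,174), (316,195), (295,281) and (210,257), with fixture +x pointing up and slightly right. The push plate is near (258,255), the lever pin near (215,211) and the end stop near (292,188). Next I'll measure these.

```bash
cat >h.py <<'E'
import numpy as np,cv2
from scipy.spatial.transform import Rotation as R
from plant import r, grab_frame, get_calibration
def cam(n,s=None):
    c=get_calibration(n)
    if n=="wrist":
        T=np.array(c["tool_from_camera"]); Rt=R.from_quat(s["tool_rot"]).as_matrix()
        return c["mtx"],Rt@T[:3,:3],Rt@T[:3,3]+s["position"]
    return c["mtx"],R.from_quat(c["orientation"]).as_matrix(),c["eye"]
def ray(C,uv,z):
    K,Rm,e=C; uv=np.atleast_2d(uv).astype(float)
    d=np.c_[(uv[:,0]-K[0,2])/K[0,0],-(uv[:,1]-K[1,2])/K[1,1],-np.ones(len(uv))]@Rm.T
    return e+d*((z-e[2])/d[:,2])[:,None]
def proj(C,P):
    K,Rm,e=C; p=(np.atleast_2d(P)-e)@Rm
    return np.c_[K[0,0]*p[:,0]/-p[:,2]+K[0,2],-K[1,1]*p[:,1]/-p[:,2]+K[1,2]]
E
python3 - <<'E'
from h import *
z=np.load("pics/top0.npz");p=z["p"];d=z["d"];C=cam("top")
K,Rm,e=C
v,u=np.mgrid[:384,:512]
P=np.stack([(u-K[0,2])/K[0,0]*d,-(v-K[1,2])/K[1,1]*d,-d],-1)@Rm.T+e
Z=P[...,2]; roi=(u>195)&(u<330)&(v>160)&(v<295)
print("table z",np.median(Z[300:340,130:200]))
m=((Z>7)&roi&(d>0)).astype(np.uint8)
cs,_=cv2.findContours(cv2.morphologyEx(m,cv2.MORPH_OPEN,np.ones((3,3))),0,2); c=max(cs,key=cv2.contourArea)
print("area",cv2.contourArea(c)); rect=cv2.minAreaRect(ray(C,c[:,0],12)[:,:2].astype(np.float32)); print(rect)
ap=cv2.approxPolyDP(c,8,True)[:,0]; print(ap, ray(C,ap,12)[:,:2])
pm=(roi&(Z>72)&(d>0)); print("tall>72",[ (P[pm&(u<230)].mean(0),(pm&(u<230)).sum()),(P[pm&(u>235)].mean(0),(pm&(u>235)).sum())])
crop=cv2.resize(p[160:295,195:330],None,fx=4.4,fy=4.4,interpolation=cv2.INTER_CUBIC)
cv2.imwrite("pics/crop0.png",cv2.cvtColor(crop,cv2.COLOR_RGB2BGR))
E
```

```text
table z 0.660609061528703
area 7607.5
((554.722412109375, 18.825897216796875), (264.369873046875, 234.68336486816406), 74.67950439453125)
[[233 174]
 [223 209]
 [211 209]
 [221 217]
 [210 257]
 [294 280]
 [316 196]] [[ 691.09499137   87.15862777]
 [ 595.45728373  112.56419839]
 [ 595.21606904  144.78799152]
 [ 573.93206435  117.51857343]
 [ 468.06969149  144.5211268 ]
 [ 410.10102923  -77.15982478]
 [ 632.54466104 -137.94299713]]
tall>72 [(array([586.51464226, 128.29519966,  83.05022521]), np.int64(41)), (array([468.20262757,  26.02757137,  73.90195223]), np.int64(83))]
```

View pics/crop0.png

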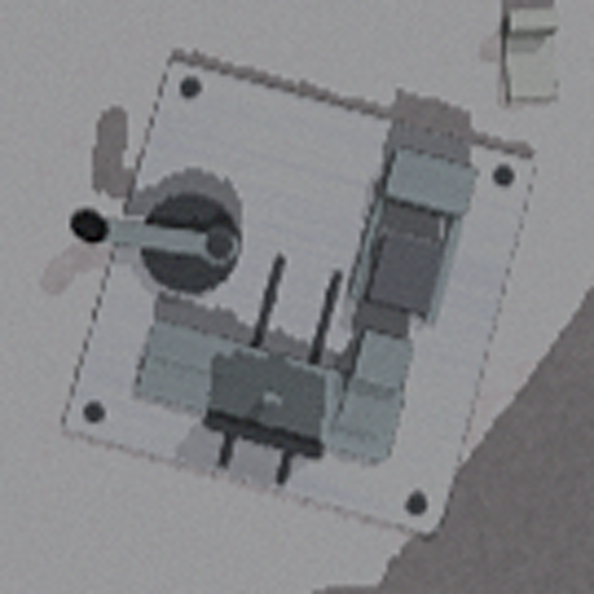

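The sizes agree. The plate measures about 230 mm, the pin is 75 mm from the pivot with its top at 83 mm, and the push plate top is at 73 mm. So the fixture origin is about (533.5, 8.6), yaw about -0.26, and the cam about 1.70 rad. My plan is to straddle the pin loosely with open fingers and swing it along its arc.

```bash
python3 -c "
from h import *
s=r.read_state();m=R.from_quat(s['tool_rot']).as_matrix();print(m.round(3));print('jaw yaw',np.arctan2(m[1,2],m[0,2]))"
python3 -m creep '[[[0,0,0,0.025,0.058,0,0.036],[0,0,0,0.025,0.058,0,0.036],[0,0,0,0.025,0.058,0,0.036],[0,0,0,0.025,0.058,0,0.036],[0,0,0,0.025,0.058,0,0.036]]]'; python3 -c "
from h import *
s=r.read_state();print(s['joints'].round(3))"
```

```text
[[-0.945 -0.001  0.326]
 [-0.326  0.001 -0.945]
 [ 0.    -1.    -0.001]]
jaw yaw -1.2389318450795401
time: 0.72
position: [360.4, -396.5, 218.5]
tool_rot: [-0.117, 0.697, -0.697, 0.117]
ft_force: [1.6, 0.4, -0.1]
opening: 47.4
[ 0.748  0.374 -0.028  2.031  0.015  0.736 -0.528]
```

```bash

python3 -m creep '[[[0,0,0.123,0.025,0.058,0,0.036],[0,0,0.123,0.025,0.058,0,0.036],[0,0,0.123,0.025,0.058,0,0.036],[0,0,0.123,0.025,0.058,0,0.036],[0,0,0.123,0.025,0.058,0,0.036]]]'
python3 -m creep '[[[0,0,0.123,0.025,0.058,0,0.036],[0,0,0.123,0.025,0.058,0,0.036],[0,0,0.123,0.025,0.058,0,0.036],[0,0,0.123,0.025,0.058,0,0.036],[0,0,0,0,0,0,0.036]]]'
python3 - <<'E'
from h import *
s=r.read_state();print(s['joints'].round(3));C=cam("wrist",s)
p,d=grab_frame("wrist");cv2.imwrite("pics/w1.png",cv2.cvtColor(p,cv2.COLOR_RGB2BGR));np.savez("pics/w1.npz",p=p,d=d)
for n,P in dict(pin=(586.5,128.3,83),plate=(468,26,73),piv=(576.6,54,41),FL=(691,87,12),BL=(468,144.5,12)).items(): print(n,proj(C,P))
E
```

```text
time: 1.35
position: [484.0, -109.6, 218.7]
tool_rot: [0.324, -0.629, 0.629, -0.324]
ft_force: [1.1, -0.4, 0.0]
opening: 36.1
time: 1.98
position: [583.3, 123.8, 218.2]
tool_rot: [-0.467, 0.531, -0.529, 0.469]
ft_force: [0.1, -0.5, 0.5]
opening: 35.9
[-0.028  0.47  -0.393  1.886  0.233  0.829 -0.665]
pin [[258.20861695 170.97607482]]
plate [[163.59098747 271.82752233]]
piv [[257.32949315 226.2307358 ]]
FL [[346.03477834 181.69800883]]
BL [[158.88676751 158.19654744]]
```

View pics/w1.png

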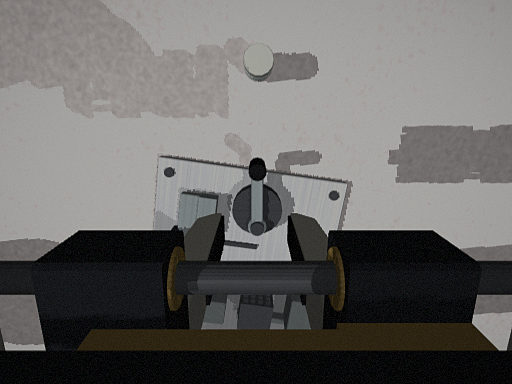

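The wrist view shows the pin top near (258,165) and the pivot near (257,227). The plate corners are at (350,182) and (161,155), within about 3–5 px of the predictions. I'll shift a few mm and descend around the pin to TCP z ≈ 53.

```bash
python3 - <<'E'
from h import *
z=np.load("pics/w1.npz");p=z["p"];s=r.read_state();C=cam("wrist",s)
print(ray(C,[(258,165),(258,163)],83),ray(C,[(257,227)],41), ray(C,[(350,182),(161,155)],12))
E
python3 -m creep '[[[0,0,0,0.003,0.006,-0.02,0.036],[0,0,0,0,0,-0.045,0.036],[0,0,0,0,0,-0.05,0.036],[0,0,0,0,0,-0.05,0.036],[0,0,0,0,0,0,0.036]]]'
```

```text
[[586.08661347 130.59018349  83.        ]
 [586.34037882 132.56733796  83.        ]] [[574.73701972  49.33192214  41.        ]] [[694.48794916  81.70369885  12.        ]
 [470.3917389  144.63245237  12.        ]]
time: 2.65
position: [582.5, 122.1, 49.8]
tool_rot: [-0.468, 0.533, -0.531, 0.463]
ft_force: [-0.7, 0.3, 0.0]
opening: 36.0
```

```bash

python3 -m creep '[[[0,0,0,0.003,0.007,0.002,0.036],[0,0,0,0,0,0,0.036]]]'; python3 -c "
from h import *
s=r.read_state();print(s['joints'].round(3));m=R.from_quat(s['tool_rot']).as_matrix();print('jaw yaw',np.arctan2(m[1,2],m[0,2]))"
```

```text
time: 2.9
position: [590.1, 132.1, 57.9]
tool_rot: [0.465, -0.531, 0.532, -0.467]
ft_force: [-0.6, 0.2, 0.1]
opening: 36.2
[-0.124  0.681 -0.285  1.991  0.368  0.514 -0.802]
jaw yaw -0.1319366873255234
```

```bash

python3 -m creep '[[[0,0,-0.16,0.0075,-0.006,0,0.036],[0,0,-0.16,0.011,-0.004,0,0.036],[0,0,-0.16,0.010,-0.006,0,0.036],[0,0,-0.16,0.009,-0.008,0,0.036],[0,0,-0.16,0.008,-0.009,0,0.036]]]'
python3 -m creep '[[[0,0,0,0,0,0,0.036],[0,0,0,0,0,0,0.036]]]'; python3 -c "
from h import *
s=r.read_state();print(s['joints'].round(3));m=R.from_quat(s['tool_rot']).as_matrix();print('jaw yaw',np.arctan2(m[1,2],m[0,2]))"
```

```text
time: 3.52
position: [634.3, 100.4, 57.6]
tool_rot: [-0.22, 0.673, -0.671, 0.222]
ft_force: [-3.1, 5.1, -0.9]
opening: 35.9
time: 3.78
position: [634.2, 98.2, 56.7]
tool_rot: [0.223, -0.671, 0.671, -0.224]
ft_force: [-0.5, 1.4, 0.2]
opening: 36.2
[-0.187  0.7   -0.085  1.912  0.108  0.532 -1.273]
jaw yaw -0.9285629356861123
```

```bash

python3 -m creep '[[[0,0,-0.16,0.008,-0.0105,0,0.036],[0,0,-0.16,0.005,-0.011,0,0.036],[0,0,-0.16,0.003,-0.0115,0,0.036],[0,0,-0.16,0.001,-0.012,0,0.036],[0,0,-0.16,-0.001,-0.012,0,0.036]]]'
python3 -m creep '[[[0,0,0,0,0,0,0.036],[0,0,0,0,0,0,0.036]]]'; python3 - <<'E'
from h import *
s=r.read_state();m=R.from_quat(s['tool_rot']).as_matrix();print('jaw yaw',np.arctan2(m[1,2],m[0,2]))
p,d=grab_frame("wrist");w=cv2.cvtColor(p,cv2.COLOR_RGB2BGR)
p,d=grab_frame("scene");q=cv2.resize(cv2.cvtColor(p[140:260,200:360],cv2.COLOR_RGB2BGR),(512,384),interpolation=2)
cv2.imwrite("pics/w2.png",cv2.resize(np.hstack([w,q]),(800,300)))
E
```

```text
time: 4.4
position: [649.2, 42.4, 56.0]
tool_rot: [0.057, 0.705, -0.704, -0.058]
ft_force: [-3.4, 5.5, 1.1]
opening: 35.7
time: 4.65
position: [650.1, 41.0, 55.8]
tool_rot: [-0.056, -0.705, 0.705, 0.055]
ft_force: [0.1, 0.5, 0.7]
opening: 35.9
jaw yaw -1.7276899614036028
```

View pics/w2.png

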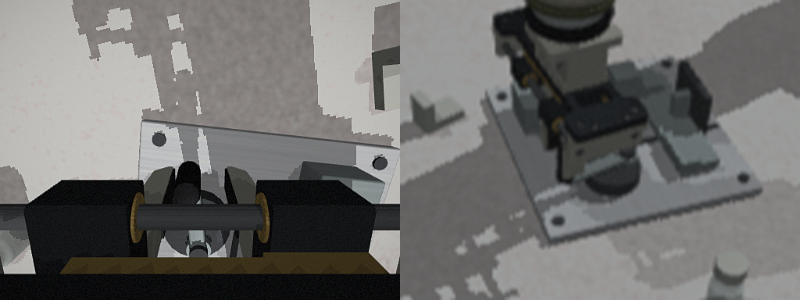

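The pin is against the left (trailing) finger near panel pixel (188,163), as planned, with about 0.2 rad left to go. I'll finish the arc, back off slightly, lift and measure.

```bash

python3 -m creep '[[[0,0,-0.1,-0.002,-0.008,0,0.036],[0,0,-0.1,-0.003,-0.008,0,0.036],[0,0,0,0,0,0,0.036],[0,0,0,0,0,0,0.036]]]'
python3 -m creep '[[[0,0,0,0.001,0.005,0,0.036],[0,0,0,0,0,0,0.036],[0,0,0,0,0,0.05,0.036],[0,0,0,0,0,0.06,0.036],[0,0,0,0,0,0.05,0.036]]]'
python3 -m creep '[[[0,0,0,-0.06,-0.04,0,0],[0,0,0,-0.06,-0.04,0,0],[0,0,0,-0.06,0,0,0],[0,0,0,-0.06,0,0,0],[0,0,0,0,0,0,0]]]'
python3 - <<'E'
from h import *
s=r.read_state();C=cam("wrist",s);print(s['position'])
for n,P in dict(pin=(649.1,34.7,83),plate=(468,26,73),piv=(576.6,54,41)).items(): print(n,proj(C,P))
p,d=grab_frame("wrist");cv2.imwrite("pics/w3.png",cv2.cvtColor(p,cv2.COLOR_RGB2BGR));
E
```

```text
time: 5.25
position: [645.7, 25.4, 55.8]
tool_rot: [0.126, 0.696, -0.696, -0.126]
ft_force: [2.6, 1.8, -0.2]
opening: 35.7
time: 5.88
position: [645.7, 29.7, 217.6]
tool_rot: [-0.127, -0.695, 0.696, 0.127]
ft_force: [-0.1, 0.3, -0.3]
opening: 36.2
time: 6.5
position: [416.8, -39.7, 215.6]
tool_rot: [0.126, 0.696, -0.696, -0.129]
ft_force: [1.4, 0.6, -0.5]
opening: 0.3
[416.77345175 -39.71337053 215.58981468]
pin [[ 71.64800888 -47.123402  ]]
plate [[174.71414834 150.32908197]]
piv [[113.4043215   56.62748588]]
```

View pics/w3.png

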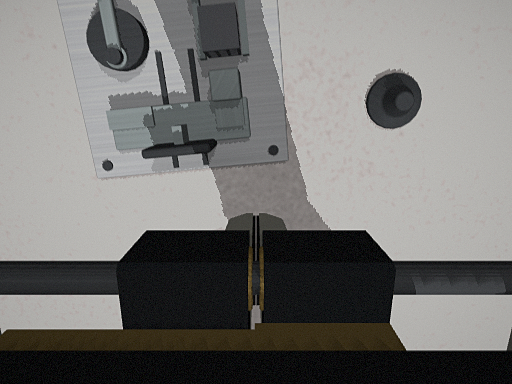

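The wrist view shows the push plate's top edge near (180,150) and the lever running out of the frame at the top left. I'll check the lever from the top camera.

```bash
python3 - <<'E'
from h import *
p,d=grab_frame("top");C=cam("top");K,Rm,e=C
v,u=np.mgrid[:384,:512]
P=np.stack([(u-K[0,2])/K[0,0]*d,-(v-K[1,2])/K[1,1]*d,-d],-1)@Rm.T+e
m=(abs(P[...,2]-83)<5)&(np.hypot(P[...,0]-649,P[...,1]-35)<40)
pin=P[m].mean(0);print(m.sum(),pin, "fix ang",np.arctan2(pin[1]-54,pin[0]-576.6)+.26,np.hypot(pin[1]-54,pin[0]-576.6))
m=(abs(P[...,2]-73)<4)&(np.hypot(P[...,0]-468,P[...,1]-26)<45);print(m.sum(),P[m].mean(0))
crop=cv2.resize(p[150:295,185:330],None,fx=4,fy=4,interpolation=cv2.INTER_CUBIC)
cv2.imwrite("pics/crop1.png",cv2.cvtColor(crop,cv2.COLOR_RGB2BGR))
E
```

```text
41 [648.64572605  34.60173396  83.56550534] fix ang -0.0030120712478158285 74.61152301721549
44 [471.24767183  36.43378564  72.94631186]
```

View pics/crop1.png

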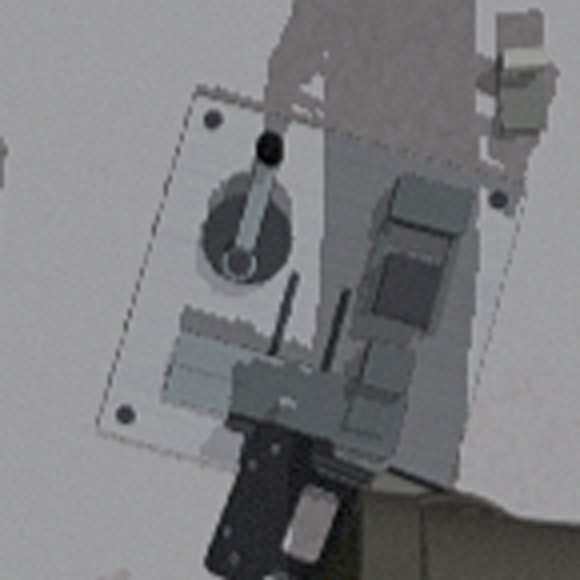

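The top view shows the lever at fixture angle -0.00 rad, with the pin 74.6 mm from the pivot (crop pixel (268,148)). Next I'll go behind the push plate.

```bash

python3 -m creep '[[[0,0,0.05,0.011,0.037,0,0],[0,0,0.05,0.011,0.037,0,0],[0,0,0,0,0,0,0],[0,0,0,0,0,0,0]]]'
python3 - <<'E'
from h import *
s=r.read_state();C=cam("wrist",s);m=R.from_quat(s['tool_rot']).as_matrix();print('jaw yaw',np.arctan2(m[1,2],m[0,2]),s["joints"].round(2))
K,Rm,e=C;p,d=grab_frame("wrist");v,u=np.mgrid[:384,:512]
P=np.stack([(u-K[0,2])/K[0,0]*d,-(v-K[1,2])/K[1,1]*d,-d],-1)@Rm.T+e
q=P[(abs(P[...,2]-73)<4)&(d>0)&(np.hypot(P[...,0]-468,P[...,1]-26)<50)]
print(len(q),q.mean(0)); o=np.array([533.5,8.6]);c,sn=np.cos(-.26),np.sin(-.26)
f=lambda w:(np.array(w)[...,:2]-o)@np.array([[c,-sn],[sn,c]])
fq=f(q);print("plate fix x,y range",np.percentile(fq,[2,98],axis=0));print("tcp fix",f(s["position"]))
E
```

```text
time: 7.1
position: [444.5, 34.4, 215.4]
tool_rot: [-0.092, -0.701, 0.701, 0.092]
ft_force: [-0.7, -0.0, 0.1]
opening: 0.4
jaw yaw -1.832267949610261 [-0.37  0.28  0.21  2.23 -0.1   0.65 -1.92]
684 [466.94305477  26.02203723  72.32781764]
plate fix x,y range [[-73.74485176 -33.23971066]
 [-64.39555976  32.56599274]]
tcp fix [-92.59510646   2.05428068]
```

```bash

python3 -m creep '[[[0,0,0,-0.003,-0.002,-0.03,0],[0,0,0,0,0,-0.05,0],[0,0,0,0,0,-0.05,0],[0,0,0,0,0,-0.04,0],[0,0,0,0,0,0,0]]]'
python3 -m creep '[[[0,0,0,0,0,0,0]]]'
```

```text
time: 7.78
position: [439.6, 31.4, 43.7]
tool_rot: [-0.091, -0.7, 0.702, 0.095]
ft_force: [-0.4, 0.1, 0.2]
opening: 0.5
time: 7.9
position: [441.3, 32.1, 46.6]
tool_rot: [-0.093, -0.701, 0.701, 0.092]
ft_force: [-0.8, 0.0, -0.0]
opening: 0.5
```

```bash

python3 -m creep '[[[0,0,0,0.006,-0.0016,0,0],[0,0,0,0.006,-0.0016,0,0],[0,0,0,0.006,-0.0016,0,0],[0,0,0,0.006,-0.0016,0,0],[0,0,0,0,0,0,0]]]'
python3 -m creep '[[[0,0,0,0.005,-0.0013,0,0],[0,0,0,0.005,-0.0013,0,0],[0,0,0,0.005,-0.0013,0,0],[0,0,0,0,0,0,0]]]'
```

```text
time: 8.52
position: [465.9, 26.2, 45.7]
tool_rot: [0.093, 0.701, -0.701, -0.092]
ft_force: [-0.7, -0.3, 0.1]
opening: 0.5
time: 9.02
position: [480.9, 22.0, 45.5]
tool_rot: [-0.093, -0.701, 0.701, 0.092]
ft_force: [-0.8, -0.3, -0.1]
opening: 0.5
```

```bash

python3 -m creep '[[[0,0,0,0.003,-0.0008,0,0],[0,0,0,0.003,-0.0008,0,0],[0,0,0,0.002,-0.0005,0,0],[0,0,0,0,0,0,0]]]'
python3 -m creep '[[[0,0,0,0.002,-0.0005,0,0],[0,0,0,0,0,0,0]]]'
python3 - <<'E'
from h import *
p,d=grab_frame("top");crop=cv2.resize(p[150:295,185:330],None,fx=4,fy=4,interpolation=cv2.INTER_CUBIC)
cv2.imwrite("pics/crop2.png",cv2.cvtColor(crop,cv2.COLOR_RGB2BGR))
E
```

```text
time: 9.52
position: [488.3, 20.1, 45.6]
tool_rot: [-0.092, -0.701, 0.701, 0.092]
ft_force: [-2.1, 0.2, 0.4]
opening: 0.5
time: 9.78
position: [489.9, 19.7, 45.6]
tool_rot: [-0.092, -0.701, 0.701, 0.092]
ft_force: [-4.2, -1.0, 0.2]
opening: 0.5
```

View pics/crop2.png

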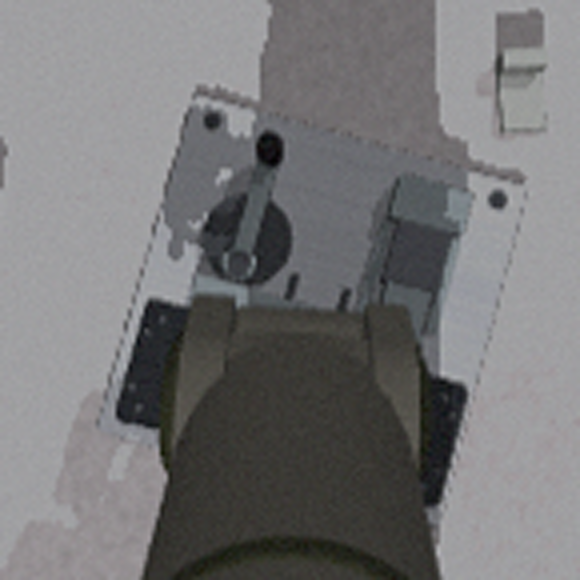

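The block is now next to the stop and the cam lever hasn't moved. I'll push on in small steps until the force rises against the hard stop.

```bash

python3 -m creep '[[[0,0,0,0.001,-0.0003,0,0],[0,0,0,0.001,-0.0003,0,0],[0,0,0,0,0,0,0]]]'
python3 -m creep '[[[0,0,0,0.001,-0.0003,0,0],[0,0,0,0,0,0,0]]]'
```

```text
time: 10.2
position: [489.8, 19.7, 45.6]
tool_rot: [-0.091, -0.701, 0.701, 0.093]
ft_force: [-8.5, 1.9, 5.9]
opening: 0.1
time: 10.45
position: [489.8, 19.6, 45.5]
tool_rot: [-0.09, -0.701, 0.701, 0.094]
ft_force: [-11.6, 2.7, 9.0]
opening: 0.1
```

```bash

python3 -m creep '[[[0,0,0,0.002,-0.0005,0,0],[0,0,0,0.001,-0.0003,0,0],[0,0,0,0,0,0,0]]]'
python3 -m creep '[[[0,0,0,-0.006,0.0016,0,0],[0,0,0,-0.008,0.002,0,0],[0,0,0,-0.01,0.0026,0,0],[0,0,0,0,0,0.05,0],[0,0,0,0,0,0.06,0]]]'
python3 -m creep '[[[0,0,0,0,0,0.05,0],[0,0,0,-0.02,-0.05,0,0],[0,0,0,0,-0.06,0,0],[0,0,0,0,-0.06,0,0],[0,0,0,0,-0.06,0,0]]]'
python3 -m creep '[[[0,0,0,0,-0.06,0,0],[0,0,0,0,-0.06,0,0],[0,0,0,0,-0.04,0,0],[0,0,0,0,0,0,0]]]'
python3 - <<'E'
from h import *
C=cam("top");K,Rm,e=C;p,d=grab_frame("top");v,u=np.mgrid[:384,:512]
P=np.stack([(u-K[0,2])/K[0,0]*d,-(v-K[1,2])/K[1,1]*d,-d],-1)@Rm.T+e
o=np.array([533.5,8.6]);c,sn=np.cos(-.26),np.sin(-.26)
F=(P[...,:2]-o)@np.array([[c,-sn],[sn,c]]);Z=P[...,2];X,Y=F[...,0],F[...,1]
def rep(n,m): print(n,m.sum(),np.percentile(X[m],[2,50,98]).round(1),np.percentile(Y[m],[2,50,98]).round(1),Z[m].mean().round(1))
rep("plate",(abs(Z-73)<4)&(abs(X+50)<50)&(abs(Y)<45))
rep("block",(abs(Z-57)<3)&(X>35)&(X<100)&(abs(Y+55)<25))
rep("jaw+block>54",(abs(Z-57)<3)&(X>0)&(X<100)&(abs(Y+55)<25))
rep("stop",(abs(Z-50)<3)&(X>75)&(X<125)&(abs(Y+55)<30))
rep("foot",(abs(Z-32)<3)&(X>-60)&(X<25)&(Y>35)&(Y<80))
rep("pin",(abs(Z-83)<4)&(X>60)&(Y>20))
crop=cv2.resize(p[150:295,185:330],None,fx=4,fy=4,interpolation=cv2.INTER_CUBIC)
cv2.imwrite("pics/crop3.png",cv2.cvtColor(crop,cv2.COLOR_RGB2BGR))
E
```

```text
time: 10.82
position: [489.7, 19.6, 45.4]
tool_rot: [-0.087, -0.701, 0.701, 0.095]
ft_force: [-18.5, 6.8, 16.2]
opening: 0.6
time: 11.45
position: [471.4, 24.5, 156.1]
tool_rot: [-0.091, -0.701, 0.701, 0.093]
ft_force: [1.6, 1.2, -0.1]
opening: 0.5
time: 12.08
position: [452.2, -207.3, 205.9]
tool_rot: [-0.092, -0.701, 0.701, 0.091]
ft_force: [1.2, 0.1, -0.7]
opening: 0.5
time: 12.58
position: [451.2, -369.0, 205.4]
tool_rot: [-0.094, -0.7, 0.702, 0.093]
ft_force: [-0.6, 0.5, -0.4]
opening: 0.4
plate 105 [-34.2 -29.7 -24.9] [-32.    1.1  34. ] 73.1
block 224 [36.  60.2 83.7] [-71.8 -54.4 -37.9] 57.5
jaw+block>54 311 [15.9 50.6 83.1] [-71.6 -54.8 -38.2] 57.5
stop 190 [ 85.9  99.2 114.2] [-78.9 -54.4 -31.3] 50.4
foot 177 [-24.4   4.4  22.3] [36.  57.  78.8] 31.6
pin 38 [ 97.5 105.4 112.5] [47.2 54.9 62.6] 83.7
```

View pics/crop3.png

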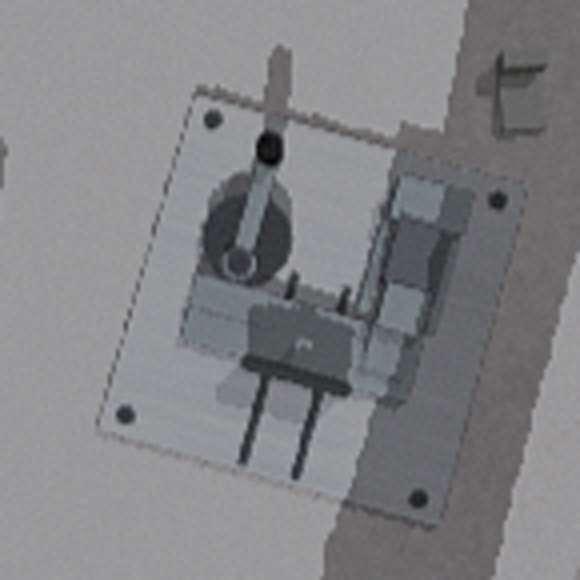

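```bash
python3 -c "
from plant import r
print(r.job_done())"
```

```text
the job is handed in; nothing more can be done
None
```

The block is clamped against the end stop, and I've handed the job in at about 12.6 s of robot time.

**Cam:** I straddled the lever pin loosely with open fingers and swung it from about 1.70 rad to the low point. The slide was not touched until after that. The top camera put the cam at -0.003 rad before I moved the slide. At the end the pin was at fixture (105.4, 54.9), where (105, 55) is ideal.

**Slide:** I pushed the upright plate from behind with closed fingers until it met a hard stop. I built the force up to about 25 N at the wrist to confirm it was home, then backed off and moved the arm clear.

**Last checks (top camera):**
- **Slide travel:** the push plate's middle was at fixture x = -29.7 mm, which is about 40 mm of travel, so fully home.
- **Block:** its front edge measured about 84 mm against the stop face at 85 mm, with its centre line at y ≈ -54.5 mm. That is seated within the measurement error.
- **Other parts:** the bracket looked undisturbed in the last picture. The jar and the impeller were not re-measured, but the arm registered no unexpected contact.

**Disagreements:**
- The arm's own position at the hard stop suggested about 2.5 mm less travel than the camera did. I put that down to calibration and finger thickness.
- The arm settled several mm off its commanded position when first descending around the pin, so I corrected it before pushing.

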